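Index a drill jig's swing arm to the next hole

ROBOT

A 6-joint arm with a two-finger parallel gripper is mounted at the origin on a cart in front of the work surface, level with it; the furniture and walls round the work are solid. World frame = base frame: x ahead of the robot, y to its left, z up, the work surface at z = 0. Lengths are in m, angles in rad, forces in N, time in s.
With the tool pointing down it reaches from about 0.425 to 0.95 m from the base axis. Payload 3.5 kg.
Tool frame: the origin (TCP) lies at the very end of the fingers, on their centre line; the grasp point (between the pads) lies 19 mm behind it; z points along the fingers, y is the line along which they close (so a half turn about z gives the same grasp; the last joint's range is limited). The gripper opens to 85 mm and grips with 20 to 120 N. Pads are 22 mm wide; open, the fingers measure 114 mm over their backs; the gripper's body (76 mm by 85 mm) begins 54 mm behind the grasp point. The pads swing forward as they close: fully open they stand 13 mm farther back than shut.
Start: joints at [1.132, 0.286, 1.577, -0, 1.279, -0.15], TCP at [0.192, 0.647, 0.231] pointing down, gripper open.
Joint ranges: [-2.77, 2.77], [-0.9, 2.22], [0.21, 2.48], [-1.53, 4.67], [0.24, 2.81], [-2.84, 2.84]. Speed limits (rad/s): [2.79, 2.79, 3.14, 3.14, 3.14, 3.14].

INTERFACE

Orientations are given as a unit quaternion [x, y, z, w].
In Python, from plant import ctrl gives the robot as it stands.
- The arm moves only by the tool carry_out, never from a script. Its argument "deltas" is one flat list of numbers, 6 for each row, row after row: the shift along the tool's x, y, z in m, then the turn, a rotation vector about the tool's x, y, z in rad. A call has 1 to 5 rows; each row is the pose to reach, as a shift and turn from the pose commanded when the call began, along the tool's axes at that moment; what a row does not reach only later rows make up. A row lasts 1/8 s, in which the tool goes at most 62.5 mm and 10.7 degrees, less where a joint would pass 70% of its speed; a pose out of reach is approached as far as the arm can. A call with a gripper value outside its range is refused whole. "grip" is the opening in per cent of the stroke, from 0 (shut) to 100 (fully open), set as the call begins (left out, the last holds). The fingers move at their own pace and stop on an object; "grip_force" is the grip in N (left out, the last holds). Time passes only in rows, so rows that repeat a pose let the fingers close. It gives the time, the measured TCP pose, the force, the opening and the grip force at its end, in the units of the state.
- ctrl.get_state(): the state, without advancing time (a new reading comes with each control period).
- ctrl.read_camera(name): name is "side" or "top" or "wrist"; returns (picture, depth): 420x560x3 uint8, red, green, blue; 420x560 float32, m along the optical axis (not along the pixel's ray), 0 where there is no reading.
- ctrl.camera_model(name): a dict with "intrinsics" (3x3 intrinsics, pixels), "k1" (the pictures are not rectified: a ray, as slopes to the right and down, at radius r is drawn at 1 + k1 r^2 times it, then the intrinsics apply), "extrinsics" (4x4, takes a point from world to camera coordinates); the wrist camera has in their place "hand_eye" (4x4, takes a point from camera to tool coordinates, whose origin is the TCP and whose axes are the flange's). Camera axes: x right, y down, z forward; pixel columns grow to the right and rows downward; lengths in m; the calibration is good to about 2 mm. A picture is of the moment at which its call begins: read the wrist's pose just before it. camera_model takes no time and is no camera call.
- ctrl.sign_off(): hands the job in; it is judged then, once.
Trained networks look in the newest picture that a camera, given by its name, has taken for a name from the list of things; names that differ only in an ending like _2 or _b are one class to them, and where a whole thing is asked for, a point or a joint stands for the part that bears it (a point fixed in the world has none). Each returns a list of dicts, best first, with "score" (0 to 1); they miss things now and then, are a little off and sometimes report something else, mostly with a low value. They report only what shows in the picture. A call takes as long as a camera call.
- ctrl.find_in(camera, query): "uv" ([column, row] in pixels, amid what is visible of it).
The state is a dict: "time": time; "qpos": joint angles; "dq": joint speeds; "joint_efforts": joint torques, N m; "eef_pos": TCP position; "tcp_rot": TCP orientation; "contact_force": force on the tool from outside, world axes, zero at the start; "wrist_torque": the same for the moment, N m; "opening": opening from 0.0 (shut) to 1.0 (fully open); "finger_force": force on a finger pad.
Only numpy, scipy, OpenCV 4.12 (cv2) and the standard library are available. Lean on these libraries where they do the work, as an engineer would, in place of code of your own. Each camera call takes 0.05 s, during which the arm holds its last target. There are 200 camera calls.

TASK

Move the swing arm of the drill jig on by one hole, to the hole beside the red mark: hook a fingertip under the brass pull ring, lift the spring index pin out of its hole without gripping or wrenching the ring, swing the arm straight over to the red mark's hole (not the other way and not past it), and let the pin drop fully home there. Then take the hand clear; leave the loose things on the bench where they are.

Things in the scene. Friction and masses are not known exactly. Their poses are not given: they have to be found in the camera images.
- drill_jig: Drill jig fixed to the bench: green base plate 225x236x10 mm under a 143 mm alloy disc (top 31 mm above the bench). Origin: on the arm's pivot axis at bench height; z up; its -x side faces the robot, +y is left seen from the robot at yaw 0. The plate spans x = -140 to +85 mm; the nut on the pivot is 62 mm above the bench.
- sector (a point): Middle hole of the aluminium index sector, at its top face (32 mm above the bench), 98 mm from the pivot along the jig's -x. The sector spans radius 80 to 130 mm and has five square holes on the 98 mm circle, 24 degrees (0.419 rad, 41 mm) apart.
- swing_arm (a joint): Angle (rad) of the flat steel arm (26 mm wide, top 44 mm above the bench) about the pivot. 0, its start: pin in the middle hole; at angle a it points along (-cos a, sin a) in the jig's frame. The marked hole is at +0.419 or -0.419. It stays where it is left (friction about 0.06 N m), stops at +-0.95, and has 0.015 rad of play either way with the pin home.
- index_pin (a joint): Height (m) of the vertical 8 mm spring index pin at the arm's end, 98 mm from the pivot. 0: fully home. Above 0.008 it is clear of its hole and the arm can swing; let go between holes its round foot rests on the sector at about 0.0075; within about 2 mm of a hole's centre it slips in. Stops at 0.022. The spring pushes it down, about 5 N at 0 and 8 N at 0.012.
- pull_ring (a point): Centre of the brass pull ring fixed on the pin's top, 100 mm above the bench when home; moves with arm and pin. Inside diameter 44 mm, wire 6 mm. Its plane leans 45 degrees: lowest point on the pin's axis, top 35 mm nearer the pivot and higher, so a finger pointing towards the pivot and 45 degrees down passes square through it (30 degrees from upright also hooks), 35 mm free depth behind.
- red_marker: Red button, 16 mm wide, 4 mm high, fixed on the sector just outside the target hole (120 mm from the pivot, at the angle of that hole). Origin at its underside.
- blue_marker: The same in blue, outside the neighbouring hole on the other side: not the target. Which side is red varies.
- yellow_screwdriver: slotted screwdriver with yellow handle, 25x158x28 mm, lying flat; loose, leave alone. Origin under its centre
- pen_1: green and white marker pen, 17x135x16 mm, lying flat; loose, leave alone. Origin under its centre
- tape_roll: small roll of dark tape, 55x53x19 mm, lying flat; loose, leave alone. Origin under its centre
- battery_1: green and white round battery cell, 15x50x15 mm, lying flat; loose, leave alone. Origin under its centre
- belt_coil: coiled brown belt, 59x60x28 mm, behind the jig; loose, leave alone. Origin under its centre
- dark_case: small dark case with an orange mark, 60x85x26 mm, to the left behind the jig; loose, leave alone. Origin under its centre

How it is judged:
On the way:
1. the index pin is lifted clear of its hole (value of joint index_pin above 0.009 m), for 0.1 s.
At the end, for the whole second after the job is handed in: The arm stands at the red mark's hole (within 0.034 rad of 0.419 rad to that side), at rest, with the index pin down in the hole to within 2 mm of fully home (((y of red_marker in the frame of drill_jig above 0 m and value of joint swing_arm between 0.385 and 0.453 rad) or (y of red_marker in the frame of drill_jig below 0 m and value of joint swing_arm between -0.453 and -0.385 rad)) and value of joint index_pin below 0.002 m and velocity of joint swing_arm between -0.05 and 0.05 rad/s); the robot touches nothing.
It fails at once if the arm swung away from the red mark (more than 0.2 rad) ((y of red_marker in the frame of drill_jig above 0 m and value of joint swing_arm below -0.2 rad) or (y of red_marker in the frame of drill_jig below 0 m and value of joint swing_arm above 0.2 rad)).
It fails at once if the arm swung past the red mark's hole by more than half a hole spacing (value of joint swing_arm above 0.63 rad or value of joint swing_arm below -0.63 rad).
It fails at once if the ring or arm gripped or wrenched (more than 32 N from the fingers) (contact force between the fingers and drill_jig above 32 N).
It fails at once if a loose thing on the bench moved by more than 15 mm or lifted (distance of any of yellow_screwdriver, pen_1, tape_roll, battery_1, belt_coil, dark_case from where it was at the start of the episode above 0.015 m).
It also fails if it takes over 48 s, if anything falls off the work surface, if the arm or the gripper's body presses on something with over 40 N, if the wrist force passes 120 N, or if a joint passes its speed limit or range.

## Working session

There is one attempt and no reset: what is moved stays moved. The work goes in short steps, Python scripts to look and compute and a tool call to move; the robot and the scene stay as the last step left them, time stands still between calls to the robot, and variables do not carry over. Pictures are saved under pics/ and viewed, at most 13 in all, crops included, and the job is handed in when it is done.

Besides the shell and the picture viewer there is one more tool, called after "Request:" in YAML: its name, and indented under it one key for each argument. carry_out: Moves the arm, as the interface text tells. Its arguments: {"type":"object","properties":{"deltas":{"type":"array"},"grip":{"type":"number"},"grip_force":{"type":"number"}},"required":["deltas"]}

```bash
mkdir -p pics
cat > h.py <<'E'
import numpy as np, cv2
from scipy.spatial.transform import Rotation as R
from plant import ctrl
def cam(n):
    s=ctrl.get_state(); im,d=ctrl.read_camera(n); m=ctrl.camera_model(n)
    K=np.array(m["intrinsics"]);k1=m["k1"]
    if "extrinsics" in m: T=np.linalg.inv(np.array(m["extrinsics"]))
    else:
        W=np.eye(4);W[:3,:3]=R.from_quat(s["tcp_rot"]).as_matrix();W[:3,3]=s["eef_pos"];T=W@np.array(m["hand_eye"])
    return im,d,K,k1,T
def ray(uv,K,k1):
    return np.append(cv2.undistortPoints(np.array([[uv]],float),K,np.array([k1,0,0,0.]))[0,0],1)
def pt(uv,z,c):
    im,d,K,k1,T=c; r=T[:3,:3]@ray(uv,K,k1); o=T[:3,3]; return o+r*(z-o[2])/r[2]
def ptd(uv,c):
    im,d,K,k1,T=c; u,v=map(int,np.round(uv)); w=d[v-2:v+3,u-2:u+3]; w=w[w>0]
    return T[:3,:3]@(ray(uv,K,k1)*np.median(w))+T[:3,3] if len(w) else None
E
python3 - <<'E'
from h import *
np.set_printoptions(precision=4,suppress=True)
for n in ["top","side"]:
    c=cam(n); cv2.imwrite(f"pics/{n}0.png",c[0][:,:,::-1]); print(n,c[4][:3,3],c[4][:3,2])
    for q in ["drill_jig","sector","pull_ring","red_marker","blue_marker","swing_arm","index_pin","belt_coil","dark_case"]:
        for f in ctrl.find_in(n,q)[:1]: print(q,f["score"],np.array(f["uv"]),ptd(f["uv"],c),pt(f["uv"],.034,c))
print(ctrl.get_state())
E
```

```text
top [ 0.4402 -0.0185  1.0107] [ 0.1194  0.0171 -0.9927]
drill_jig 0.68 [320.5 202.7] [ 0.5779 -0.0901  0.0474] [ 0.5798 -0.0911  0.034 ]
sector 0.87 [321.5 205.3] [ 0.5712 -0.0921  0.0494] [ 0.5733 -0.0933  0.034 ]
pull_ring 0.46 [313.2 213.6] [ 0.5527 -0.072   0.0429] [ 0.5537 -0.0725  0.034 ]
swing_arm 0.91 [321.1 214.1] [ 0.5508 -0.0908  0.0435] [ 0.5519 -0.0915  0.034 ]
index_pin 0.72 [314.7 222.4] [ 0.5313 -0.0747  0.0439] [ 0.5323 -0.0753  0.034 ]
belt_coil 0.64 [296.5 124.7] [ 0.7904 -0.0402 -0.0008] [ 0.7783 -0.0395  0.034 ]
dark_case 0.59 [190.8 174. ] [0.6639 0.2284 0.0249] [0.6618 0.2261 0.034 ]
side [0.3692 0.9486 0.5782] [ 0.1418 -0.8886 -0.4363]
drill_jig 0.69 [263.7 225.9] [ 0.5765 -0.0461  0.0301] [ 0.575  -0.0391  0.034 ]
sector 0.84 [261.9 225.9] [ 0.5805 -0.0432  0.0313] [ 0.5795 -0.0384  0.034 ]
pull_ring 0.66 [286.7 203.8] [ 0.5223 -0.0733  0.0836] [ 0.5377 -0.1758  0.034 ]
red_marker 0.34 [274.9 213.1] [ 0.5556 -0.0904  0.0461] [ 0.5598 -0.1141  0.034 ]
swing_arm 0.77 [274.7 214.5] [ 0.5552 -0.085   0.0448] [ 0.5589 -0.1059  0.034 ]
index_pin 0.56 [289.9 199.2] [ 0.5415 -0.2643  0.007 ] [ 0.5334 -0.207   0.034 ]
belt_coil 0.74 [185.8 226.7] [ 0.771  -0.0161  0.0263] [ 0.7654 -0.0027  0.034 ]
dark_case 0.73 [192.6 292. ] [0.6626 0.2421 0.0267] [0.6587 0.2514 0.034 ]
{'time': 1.0, 'qpos': array([ 1.132 ,  0.2863,  1.5767,  0.    ,  1.2786, -0.15  ]), 'dq': array([ 0.0002, -0.0003,  0.0025,  0.0002,  0.0003, -0.0028]), 'joint_efforts': array([  0.0001, -40.5988, -29.2939,  -0.0002,   0.0005,  -0.    ]), 'eef_pos': array([0.1922, 0.647 , 0.2314]), 'tcp_rot': array([ 0.1439,  0.9896,  0.    , -0.    ]), 'contact_force': array([-0.8176,  0.113 , -0.3178]), 'wrist_torque': array([ 0.0178, -0.0023, -0.0499]), 'finger_force': 0.0, 'opening': 0.998532773169361}
```

View pics/top0.png

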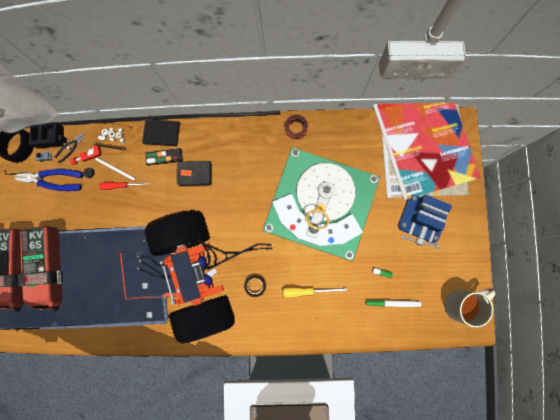

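View pics/side0.png

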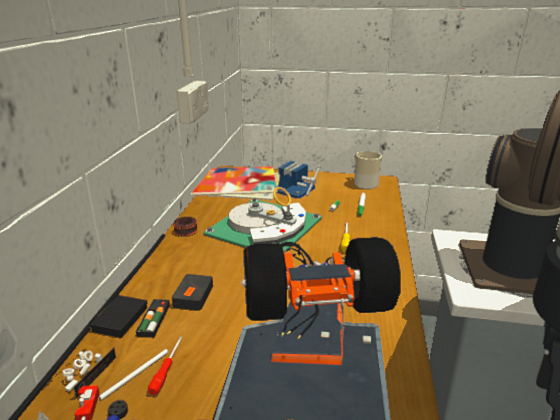

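The top view shows the jig with the disc and nut at about (326,188), the ring at (317,215), the red button at (292,226) on the left (+y), and blue at (332,240). Next I'll fit the jig pose.

Run:
```python
from h import *
from scipy.optimize import least_squares
np.set_printoptions(precision=4,suppress=True)
c=cam("top"); im=c[0]; hsv=cv2.cvtColor(im,cv2.COLOR_RGB2HSV).astype(int)
H,S,V=[hsv[...,i] for i in range(3)]
roi=np.zeros(H.shape,bool); roi[140:265,258:385]=1
def cen(m):
    n,l,st,ce=cv2.connectedComponentsWithStats((m&roi).astype(np.uint8)); k=1+np.argmax(st[1:,4]); print(st[k],ce[k]); return ce[k],l==k
r,_=cen(((H<6)|(H>174))&(S>140)&(V>100)&(np.arange(420)[:,None]>215))
b,_=cen((H>105)&(H<130)&(S>140)&(np.arange(420)[:,None]>215))
_,g=cen((H>60)&(H<95)&(S>80))
pts=np.argwhere(g)[:,::-1].astype(np.float32)
hull=cv2.convexHull(pts); box=cv2.boxPoints(cv2.minAreaRect(pts)); q=cv2.approxPolyDP(hull,4,True)[:,0]; print("box",box,"poly",q)
P=pt(r,.036,c)[:2];B=pt(b,.036,c)[:2]; print(P,B,np.linalg.norm(P-B))
d=(P-B)/np.linalg.norm(P-B); yaw=np.arctan2(-d[0],d[1]); ax=np.array([np.cos(yaw),np.sin(yaw)])
print("yaw",yaw,"pivot",(P+B)/2+ax*.1096)
bx=np.array([pt(p,.01,c)[:2] for p in box]); print(bx)
m=cv2.minAreaRect(np.array([pt(p[0],.01,c)[:2]*1000 for p in hull],np.float32)); print(m)
m0=np.array(m[0])/1000; print("pivot from plate",m0+ax*.0275)
cv2.imwrite("pics/top1.png",cv2.resize(im[140:265,255:385][:,:,::-1],None,fx=5,fy=4.8,interpolation=2)[:600])
```

```text
[290 225   5   5  17] [292.2353 226.7647]
[329 238   5   5  18] [330.8889 239.7222]
[ 274  151  104   79 2049] [328.1435 183.9951]
box [[272.5 203.5]
 [291.2 147.4]
 [379.7 176.9]
 [361.  233. ]] poly [[377. 182.]
 [362. 229.]
 [304. 214.]
 [274. 199.]
 [290. 153.]
 [300. 151.]
 [368. 173.]]
[ 0.5232 -0.0208] [ 0.4892 -0.1124] 0.09767298519783817
yaw -0.3552806838744233 pivot [ 0.609  -0.1047]
[[ 0.5849  0.0264]
 [ 0.7271 -0.0246]
 [ 0.6441 -0.2445]
 [ 0.5047 -0.1899]]
((615.205810546875, -107.70735168457031), (232.2928466796875, 150.3996124267578), 69.32353210449219)
pivot from plate [ 0.641  -0.1173]
```

View pics/top1.png

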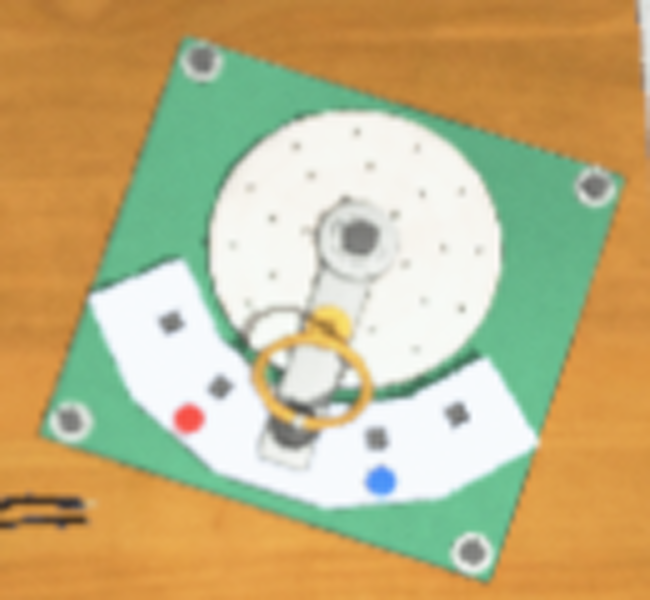

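The crop shows the pin under the ring at about (295,425), red at (188,418) on the +y side, blue at (380,480) and the nut at (360,237). The marker spacing fits to 0.1 mm, giving yaw -0.355 and pivot (0.609,-0.105). Next comes a planner helper.

```bash
cat >> h.py <<'E'
PIV=np.array([0.609,-0.1047]); YAW=-0.3553
def pose(a=0,s=0.0,tilt=np.pi/4,lift=0,u=0,t=0,up=1):
    """TCP s past the ring centre along the finger, arm angle a, pin lift; u,t: offsets in ring plane (up, tangential)"""
    w=YAW-a; i=np.array([np.cos(w),np.sin(w),0]); z=np.array([0,0,1.]); tn=np.array([-i[1],i[0],0])
    f=np.sin(tilt)*i-np.cos(tilt)*z; y=tn*up; x=np.cross(y,f)
    p=np.append(PIV,0)-.0803*i+(.1+lift)*z+s*f+u*(np.cos(tilt)*i+np.sin(tilt)*z)+t*tn
    return p,R.from_matrix(np.c_[x,y,f])
def rows(poses,ref=None):
    s=ctrl.get_state(); p0,r0=ref or (s["eef_pos"],R.from_quat(s["tcp_rot"]))
    out=[]
    for p,r in poses: out+=[list(np.round(r0.inv().apply(p-p0),3))+list(np.round((r0.inv()*r).as_rotvec(),3))]
    for o in out: print([float(v) for v in o])
def path(p,r,n):
    """cylindrical interpolation from the present pose"""
    s=ctrl.get_state(); c=lambda q:np.array([np.hypot(q[0],q[1]),np.arctan2(q[1],q[0]),q[2]])
    a,b=c(s["eef_pos"]),c(p); r0=R.from_quat(s["tcp_rot"]); dv=(r*r0.inv()).as_rotvec(); o=[]
    for k in range(1,n+1):
        m=a+(b-a)*k/n; o.append((np.array([m[0]*np.cos(m[1]),m[0]*np.sin(m[1]),m[2]]),R.from_rotvec(dv*k/n)*r0))
    return o
E
python3 - <<'E'
from h import *
np.set_printoptions(precision=4,suppress=True)
print(ctrl.camera_model("wrist")["hand_eye"])
c=cam("top"); print("nut",pt((327,189.4),.062,c))
p,r=pose(s=-.12); print(p); p[2]+=.06
rows(path(p,r,18))
E
```

```text
[[ 0.0004 -0.9533 -0.302   0.0775]
 [ 1.      0.0008 -0.0012 -0.0011]
 [ 0.0013 -0.302   0.9533 -0.1423]
 [ 0.      0.      0.      1.    ]]
nut [ 0.6071 -0.1057  0.062 ]
[ 0.4542 -0.0472  0.1849]
[-0.051, -0.014, -0.001, 0.001, -0.044, 0.004]
[-0.1, -0.032, -0.002, 0.003, -0.087, 0.007]
[-0.146, -0.053, -0.002, 0.004, -0.131, 0.011]
[-0.19, -0.078, -0.003, 0.006, -0.174, 0.014]
[-0.231, -0.106, -0.004, 0.007, -0.218, 0.018]
[-0.268, -0.136, -0.005, 0.009, -0.262, 0.021]
[-0.303, -0.169, -0.005, 0.01, -0.305, 0.025]
[-0.334, -0.203, -0.006, 0.012, -0.349, 0.028]
[-0.361, -0.24, -0.007, 0.013, -0.393, 0.032]
[-0.385, -0.277, -0.008, 0.015, -0.436, 0.035]
[-0.406, -0.316, -0.008, 0.016, -0.48, 0.039]
[-0.422, -0.356, -0.009, 0.017, -0.523, 0.042]
[-0.436, -0.396, -0.01, 0.019, -0.567, 0.046]
[-0.445, -0.436, -0.011, 0.02, -0.611, 0.049]
[-0.451, -0.476, -0.011, 0.022, -0.654, 0.053]
[-0.454, -0.515, -0.012, 0.023, -0.698, 0.056]
[-0.453, -0.554, -0.013, 0.025, -0.741, 0.06]
[-0.449, -0.591, -0.014, 0.026, -0.785, 0.063]
```

Request:
carry_out:
  deltas: [-0.051,-0.014,-0.03,0,-0.044,0.004,-0.1,-0.032,-0.06,0,-0.087,0.007,-0.146,-0.053,-0.09,0,-0.131,0.01,-0.19,-0.078,-0.11,0,-0.174,0.014,-0.231,-0.106,-0.12,0,-0.218,0.018]
  grip: 0
  grip_force: 20

```text
time: 1.72
eef_pos: [0.385, 0.4787, 0.3535]
tcp_rot: [0.152, 0.982, -0.015, 0.109]
contact_force: [0.6, 0.5, -0.0]
opening: -0.003
finger_force: 0.0
```

Run:
```python
from h import *
s=ctrl.get_state();print(s["eef_pos"],s["qpos"])
p,r=pose(s=-.12);p[2]+=.1
rows(path(p,r,13))
```

```text
[0.38495811 0.47872475 0.35350434] [ 0.8082209   0.04661981  1.63903279 -0.20060816  1.35751467 -0.42221603]
[-0.036, -0.03, 0.013, 0.002, -0.043, 0.003]
[-0.069, -0.062, 0.026, 0.004, -0.087, 0.006]
[-0.098, -0.096, 0.038, 0.006, -0.13, 0.009]
[-0.124, -0.132, 0.049, 0.009, -0.174, 0.013]
[-0.147, -0.169, 0.059, 0.011, -0.217, 0.016]
[-0.166, -0.208, 0.069, 0.013, -0.261, 0.019]
[-0.182, -0.247, 0.078, 0.015, -0.304, 0.022]
[-0.194, -0.286, 0.086, 0.017, -0.347, 0.025]
[-0.203, -0.326, 0.093, 0.019, -0.391, 0.028]
[-0.208, -0.366, 0.099, 0.021, -0.434, 0.031]
[-0.21, -0.405, 0.105, 0.024, -0.478, 0.034]
[-0.209, -0.443, 0.11, 0.026, -0.521, 0.038]
[-0.205, -0.481, 0.114, 0.028, -0.564, 0.041]
```

Request:
carry_out:
  deltas: [-0.036,-0.03,0.008,0.002,-0.043,0.003,-0.069,-0.062,0.016,0.004,-0.087,0.006,-0.098,-0.096,0.025,0.006,-0.13,0.009,-0.124,-0.132,0.035,0.009,-0.174,0.013,-0.147,-0.169,0.045,0.011,-0.217,0.016]

```text
time: 2.35
eef_pos: [0.479, 0.2709, 0.3391]
tcp_rot: [0.158, 0.963, -0.037, 0.214]
contact_force: [0.0, 0.7, 0.0]
opening: 0.001
finger_force: 0.0
```

Run:
```python
from h import *
s=ctrl.get_state();print(s["eef_pos"],s["qpos"])
p,r=pose(s=-.12);p[2]+=.1
rows(path(p,r,8))
```

```text
[0.4789729  0.27090659 0.33908576] [ 0.4689948  -0.19527406  1.92316538 -0.34369671  1.1233335  -0.67265558]
[-0.017, -0.038, 0.016, 0.002, -0.044, 0.003]
[-0.031, -0.076, 0.03, 0.004, -0.087, 0.007]
[-0.042, -0.115, 0.042, 0.006, -0.131, 0.01]
[-0.049, -0.155, 0.053, 0.007, -0.174, 0.013]
[-0.053, -0.194, 0.063, 0.009, -0.218, 0.016]
[-0.054, -0.233, 0.071, 0.011, -0.261, 0.02]
[-0.052, -0.272, 0.078, 0.013, -0.305, 0.023]
[-0.048, -0.309, 0.083, 0.015, -0.348, 0.026]
```

Request:
carry_out:
  deltas: [-0.024,-0.057,0.023,0.003,-0.065,0.005,-0.042,-0.115,0.042,0.006,-0.131,0.01,-0.053,-0.17,0.058,0.008,-0.2,0.015,-0.054,-0.23,0.071,0.011,-0.261,0.02,-0.05,-0.29,0.08,0.014,-0.325,0.024]

```text
time: 2.98
eef_pos: [0.4602, -0.0293, 0.2884]
tcp_rot: [0.162, 0.914, -0.066, 0.367]
contact_force: [0.4, -0.6, -0.3]
opening: -0.002
finger_force: 0.0
```

Run:
```python
from h import *
s=ctrl.get_state();print(s["eef_pos"],s["qpos"])
p,r=pose(s=-.07);print(p)
rows(path(p,r,5))
c=cam("wrist"); cv2.imwrite("pics/w0.png",c[0][:,:,::-1])
```

```text
[ 0.46015986 -0.02928543  0.28841448] [-0.24086829 -0.67922406  2.41873822 -0.1307611   0.64608684 -1.38711914]
[ 0.48730939 -0.05954714  0.14949747]
[0.014, -0.003, 0.025, 0.0, -0.004, 0.001]
[0.028, -0.007, 0.05, 0.0, -0.009, 0.002]
[0.042, -0.011, 0.075, 0.0, -0.013, 0.002]
[0.056, -0.015, 0.1, 0.0, -0.018, 0.003]
[0.07, -0.019, 0.125, 0.0, -0.022, 0.004]
```

View pics/w0.png

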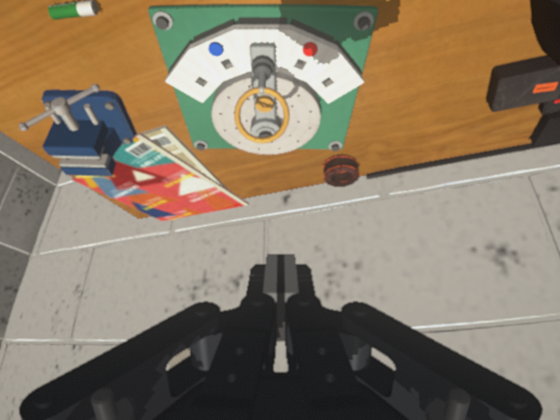

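The wrist view shows the jig upside down, with the ring at about (262,113), red at (310,49), blue at (216,48) and the closed fingertips at (282,255). I'll come down on the ring's axis, 70 mm short of the ring.

Request:
carry_out:
  deltas: [0.014,-0.004,0.025,0,-0.004,0,0.028,-0.007,0.05,0,-0.009,0.002,0.042,-0.011,0.075,0,-0.013,0.002,0.056,-0.015,0.1,0,-0.018,0.003,0.07,-0.019,0.125,0,-0.022,0.004]

```text
time: 3.65
eef_pos: [0.5003, -0.0581, 0.1539]
tcp_rot: [0.165, 0.911, -0.068, 0.371]
contact_force: [12.1, -0.4, 8.2]
opening: -0.001
finger_force: 0.0
```

Run:
```python
from h import *
np.set_printoptions(precision=4,suppress=True)
s=ctrl.get_state();print(s["eef_pos"],s["qpos"])
p,r=pose(s=-.07);rows([(p,r)])
c=cam("wrist"); im=c[0]
# project model ring
W=np.linalg.inv(c[4])
def proj(P):
    q=W[:3,:3]@P+W[:3,3]; a=q[:2]/q[2]; a=a*(1+c[3]*(a@a)); return c[2][:2,:2]@a+c[2][:2,2]
o=im[:,:,::-1].copy()
for th in np.linspace(0,2*np.pi,40):
    P=pose(u=.025*np.cos(th),t=.025*np.sin(th))[0]; cv2.circle(o,tuple(np.round(proj(P)).astype(int).tolist()),1,(255,0,255),-1)
for sgn in (1,-1):
    i=np.array([np.cos(YAW-sgn*.419),np.sin(YAW-sgn*.419)]); P=np.append(PIV-.12*i,.036); cv2.circle(o,tuple(np.round(proj(P)).astype(int).tolist()),2,(0,255,0),-1)
cv2.imwrite("pics/w1.png",o); cv2.imwrite("pics/w1raw.png",im[:,:,::-1])
```

```text
[ 0.5003 -0.0581  0.1539] [-0.2944 -0.3457  2.4832 -0.1951  0.2364 -1.3358]
[0.011, -0.006, -0.005, -0.003, -0.012, -0.002]
```

View pics/w1.png

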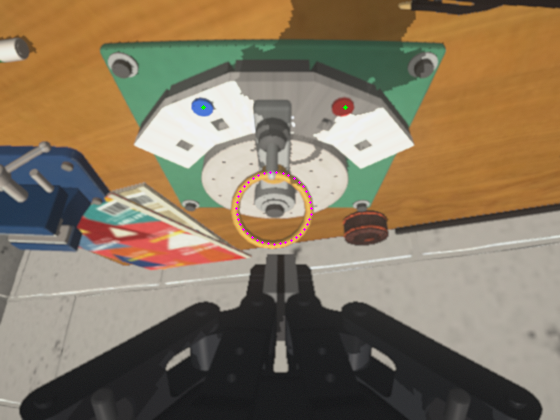

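The modelled ring and marker dots sit exactly on the pictured ring (272,208) and buttons, so the jig pose is good. Joints 3 and 5 are at their limits, though. I'll fit the kinematics so I can pick a feasible tilt.

```bash
cat > k.py <<'E'
from h import *
from scipy.optimize import least_squares
Q=[[1.132,.2863,1.5767,0,1.2786,-.15],[.80822,.04662,1.63903,-.20061,1.35751,-.42222],[.46899,-.19527,1.92317,-.34370,1.12333,-.67266],[-.24087,-.67922,2.41874,-.13076,.64609,-1.38712],[-.2944,-.3457,2.4832,-.1951,.2364,-1.3358]]
P=[[.1922,.647,.2314],[.38496,.47872,.3535],[.47897,.27091,.33909],[.46016,-.02929,.28841],[.5003,-.0581,.1539]]
QT=[[.1439,.9896,0,0],[.152,.982,-.015,.109],[.158,.963,-.037,.214],[.162,.914,-.066,.367],[.165,.911,-.068,.371]]
def fk(q,L,s4=1,s6=1,s5=1,s1=1):
    h,a,L1,L2,D,e=L
    A=R.from_euler('z',q[0]); B=A*R.from_euler('y',q[1]); C=B*R.from_euler('y',q[2]); E=C*R.from_euler('z',s4*q[3])*R.from_euler('y',s5*q[4])
    p=np.array([0,0,h])+A.apply([a,0,0])+B.apply([0,0,L1])+C.apply([e,0,L2])+E.apply([0,0,D])
    return p,E*R.from_euler('z',s6*q[5])
def fit():
    best=None
    for s4 in(1,-1):
        f=lambda L:np.concatenate([fk(q,L,s4)[0]-p for q,p in zip(Q,P)])
        r=least_squares(f,[.2,0,.4,.4,.25,0]); 
        if best is None or r.cost<best[0]: best=(r.cost,s4,r.x,np.abs(r.fun).max())
    return best
BEST=fit(); S4,L=BEST[1],BEST[2]
off=[fk(q,L,S4)[1].inv()*R.from_quat(t) for q,t in zip(Q,QT)]
OFF=off[0]
LO=np.array([-2.77,-.9,.21,-1.53,.24,-2.84]);HI=np.array([2.77,2.22,2.48,4.67,2.81,2.84])
def ik(p,r,q0):
    def g(q):
        a,b=fk(q,L,S4); return np.r_[(a-p)*10,((b*OFF).inv()*r).as_rotvec()]
    return least_squares(g,np.clip(q0,LO+.001,HI-.001),bounds=(LO,HI))
E
python3 - <<'E'
from k import *
np.set_printoptions(precision=3,suppress=True)
print(BEST); print([o.as_rotvec() for o in off])
q0=[-.2,-.3,2.3,-.2,.5,-1.3]
for t in (30,35,40,45):
  for kw in [dict(s=-.07),dict(s=-.03),dict(s=.018),dict(s=.018,lift=.013),dict(s=.018,lift=.013,a=.2),dict(s=.018,lift=.013,a=.419),dict(s=.018,a=.419),dict(s=-.07,a=.419)]:
    r=ik(*pose(tilt=np.radians(t),**kw),q0); print(t,kw,r.x,"%.1e"%r.cost)
E
```

```text
(np.float64(0.011223728646596594), -1, array([0.215, 0.025, 0.411, 0.551, 0.211, 0.003]), np.float64(0.09117557661004996))
[array([-0.   , -0.   ,  1.571]), array([ 0.402, -0.152,  1.464]), array([ 0.656, -0.075,  1.221]), array([0.14 , 0.095, 1.358]), array([0.083, 0.05 , 1.19 ])]
30 {'s': -0.07} [-0.069 -0.251  2.327  0.263  0.575 -1.1  ] 6.1e-30
30 {'s': -0.03} [-0.083 -0.135  2.306  0.295  0.482 -1.07 ] 3.2e-22
30 {'s': 0.018} [-0.097  0.007  2.268  0.352  0.379 -1.017] 1.8e-30
30 {'s': 0.018, 'lift': 0.013} [-0.097 -0.02   2.263  0.327  0.408 -1.044] 1.8e-23
30 {'s': 0.018, 'lift': 0.013, 'a': 0.2} [-0.025  0.014  2.23   0.554  0.501 -0.603] 5.1e-30
30 {'s': 0.018, 'lift': 0.013, 'a': 0.419} [ 0.039  0.07   2.171  0.663  0.631 -0.266] 1.1e-20
30 {'s': 0.018, 'a': 0.419} [ 0.039  0.095  2.175  0.688  0.609 -0.236] 4.9e-20
30 {'s': -0.07, 'a': 0.419} [ 0.11  -0.11   2.208  0.581  0.781 -0.322] 2.8e-30
35 {'s': -0.07} [-0.054 -0.287  2.383  0.374  0.485 -0.988] 1.2e-29
35 {'s': -0.03} [-0.071 -0.16   2.352  0.436  0.391 -0.929] 1.1e-21
35 {'s': 0.018} [-0.089 -0.007  2.303  0.551  
[... 998 characters left out ...]
 {'s': -0.07, 'a': 0.419} [ 0.182 -0.127  2.284  0.881  0.749 -0.018] 6.6e-20
45 {'s': -0.07} [-0.021 -0.334  2.48   0.766  0.344 -0.591] 1.3e-04
45 {'s': -0.03} [-0.047 -0.189  2.438  1.035  0.252 -0.328] 9.8e-23
45 {'s': 0.018} [-0.057 -0.013  2.365  1.441  0.24   0.082] 4.2e-04
45 {'s': 0.018, 'lift': 0.013} [-0.06  -0.046  2.362  1.281  0.24  -0.085] 2.8e-04
45 {'s': 0.018, 'lift': 0.013, 'a': 0.2} [ 0.023 -0.004  2.322  1.278  0.415  0.113] 1.6e-30
45 {'s': 0.018, 'lift': 0.013, 'a': 0.419} [0.103 0.07  2.245 1.196 0.624 0.253] 1.9e-27
45 {'s': 0.018, 'a': 0.419} [0.103 0.099 2.247 1.236 0.613 0.302] 1.9e-27
45 {'s': -0.07, 'a': 0.419} [ 0.217 -0.123  2.318  1.039  0.757  0.144] 1.8e-31
```

```bash
python3 - <<'E'
s=open('k.py').read()
s=s.replace("h,a,L1,L2,D,e=L","h,a,ay,L1,e,L2,dx,dy,D=L").replace("A.apply([a,0,0])","A.apply([a,ay,0])").replace("E.apply([0,0,D])","E.apply([dx,dy,D])")
s=s.replace("for s4 in(1,-1)","for s4 in(1,)").replace("[.2,0,.4,.4,.25,0]","[.2,0,.1,.4,0,.4,0,0,.25]").replace("zip(Q,P)])","zip(Q,P)]+[1e-4*L])")
open('k.py','w').write(s)
E
cat > t.py <<'E'
from k import *
np.set_printoptions(precision=3,suppress=True)
print(BEST); print([o.as_rotvec() for o in off])
q0=[-.2,-.3,2.3,-.2,.5,-1.3]
for t in (30,35,40,45):
  for kw in [dict(s=-.07),dict(s=-.03),dict(s=.018),dict(s=.018,lift=.013),dict(s=.018,lift=.013,a=.2),dict(s=.018,lift=.013,a=.419),dict(s=.018,a=.419),dict(s=-.07,a=.419)]:
    r=ik(*pose(tilt=np.radians(t),**kw),q0); print(t,kw,r.x,"%.1e"%r.cost)
E
python3 t.py
```

```text
(np.float64(4.920332242731358e-09), 1, array([0.24 , 0.   , 0.101, 0.443, 0.02 , 0.572, 0.   , 0.   , 0.249]), np.float64(5.7237538728660465e-05))
[array([-0.   , -0.   ,  1.571]), array([0.   , 0.001, 1.57 ]), array([ 0.001, -0.   ,  1.571]), array([-0.   , -0.001,  1.571]), array([0.001, 0.   , 1.571])]
30 {'s': -0.07} [-0.321 -0.282  2.346 -0.033  0.554 -1.513] 7.4e-25
30 {'s': -0.03} [-0.322 -0.167  2.327 -0.037  0.458 -1.509] 4.5e-28
30 {'s': 0.018} [-0.324 -0.026  2.293 -0.045  0.352 -1.502] 1.0e-26
30 {'s': 0.018, 'lift': 0.013} [-0.324 -0.052  2.288 -0.042  0.383 -1.505] 7.7e-22
30 {'s': 0.018, 'lift': 0.013, 'a': 0.2} [-0.233 -0.015  2.252 -0.388  0.432 -0.935] 3.5e-23
30 {'s': 0.018, 'lift': 0.013, 'a': 0.419} [-0.148  0.048  2.188 -0.597  0.549 -0.485] 8.1e-22
30 {'s': 0.018, 'a': 0.419} [-0.148  0.072  2.192 -0.624  0.526 -0.453] 2.5e-23
30 {'s': -0.07, 'a': 0.419} [-0.087 -0.126  2.219 -0.517  0.697 -0.542] 2.1e-30
35 {'s': -0.07} [-0.318 -0.324  2.407 -0.049  0.448 -1.496] 6.0e-22
35 {'s': -0.03} [-0.321 -0.195  2.379 -0.058  0.348 -1.487] 2.5e-28
35 {'s': 0.018} [-0.32
[... 1046 characters left out ...]
, 'a': 0.419} [-0.015 -0.14   2.298 -0.862  0.622 -0.183] 3.9e-22
45 {'s': -0.07} [-0.292 -0.355  2.48  -0.228  0.302 -1.305] 2.6e-03
45 {'s': -0.03} [-0.299 -0.216  2.429 -0.265  0.24  -1.268] 4.2e-03
45 {'s': 0.018} [-0.22  -0.013  2.376 -1.53   0.24   0.056] 1.1e-02
45 {'s': 0.018, 'lift': 0.013} [-0.253 -0.06   2.344 -0.779  0.24  -0.722] 9.5e-03
45 {'s': 0.018, 'lift': 0.013, 'a': 0.2} [-0.194 -0.032  2.355 -1.321  0.261  0.003] 7.9e-25
45 {'s': 0.018, 'lift': 0.013, 'a': 0.419} [-0.081  0.054  2.269 -1.26   0.494  0.182] 7.0e-22
45 {'s': 0.018, 'a': 0.419} [-0.081  0.082  2.271 -1.315  0.486  0.244] 5.6e-21
45 {'s': -0.07, 'a': 0.419} [ 0.022 -0.132  2.332 -1.064  0.616  0.028] 4.6e-21
```

The kinematic fit is exact to 0.06 mm. A tilt of 32° from upright is feasible throughout, so I'll use that.

Run:
```python
from k import *
T=np.radians(32)
rows([pose(tilt=T,s=-.07,u=.004)])
for s in(-.07,-.02,.018): print(ik(*pose(tilt=T,s=s,u=.004),[-.3,-.2,2.3,-.05,.4,-1.5]).x)
rows([pose(tilt=T,s=s,u=.004) for s in(-.03,.0,.018)],pose(tilt=T,s=-.07,u=.004))
```

```text
[-0.013, -0.005, -0.005, -0.005, 0.203, -0.002]
[-0.32003676 -0.29354838  2.36214608 -0.03795042  0.51507907 -1.50786162]
[-0.32242163 -0.14419577  2.33236841 -0.04524615  0.3955228  -1.50115796]
[-0.32402926 -0.02971129  2.30114458 -0.05397429  0.31230088 -1.49291064]
[-0.0, 0.0, 0.04, 0.0, 0.0, 0.0]
[-0.0, 0.0, 0.07, 0.0, 0.0, 0.0]
[-0.0, -0.0, 0.088, 0.0, 0.0, 0.0]
```

Request:
carry_out:
  deltas: [-0.007,-0.002,-0.008,-0.002,0.1,0,-0.013,-0.005,-0.01,-0.005,0.2,0,-0.013,-0.005,-0.008,-0.005,0.203,-0.002,-0.013,-0.005,-0.005,-0.005,0.203,-0.002]

```text
time: 4.2
eef_pos: [0.5031, -0.0643, 0.1663]
tcp_rot: [0.169, 0.945, -0.049, 0.277]
contact_force: [-0.3, -0.5, -0.6]
opening: -0.003
finger_force: 0.0
```

Run:
```python
from k import *
T=np.radians(32)
s=ctrl.get_state();print(s["eef_pos"],s["qpos"],s["contact_force"])
rows([pose(tilt=T,s=s,u=.004) for s in(-.07,-.03)])
```

```text
[ 0.50313794 -0.06427454  0.16630028] [-0.31854039 -0.30367317  2.36309425 -0.03576672  0.5120628  -1.50943792] [-0.33794061 -0.47016186 -0.60849859]
[0.003, -0.001, 0.004, 0.002, 0.012, 0.001]
[0.004, -0.001, 0.044, 0.002, 0.012, 0.001]
```

Request:
carry_out:
  deltas: [0.003,-0.001,0.014,0.002,0.012,0,0.004,-0.001,0.03,0.002,0.012,0.001,0.004,-0.001,0.044,0.002,0.012,0.001,0.004,-0.001,0.044,0.002,0.012,0.001]

```text
time: 4.7
eef_pos: [0.5208, -0.0717, 0.1252]
tcp_rot: [0.17, 0.947, -0.048, 0.269]
contact_force: [0.9, -0.6, -0.3]
opening: -0.0
finger_force: 0.0
```

```bash
cat >> k.py <<'E'
def overlay(c,name,a=0,lift=0):
    W=np.linalg.inv(c[4])
    def proj(P):
        q=W[:3,:3]@P+W[:3,3]; v=q[:2]/q[2]; v=v*(1+c[3]*(v@v)); return tuple(np.round(c[2][:2,:2]@v+c[2][:2,2]).astype(int).tolist())
    o=c[0][:,:,::-1].copy()
    for th in np.linspace(0,2*np.pi,40): cv2.circle(o,proj(pose(a=a,lift=lift,u=.025*np.cos(th),t=.025*np.sin(th))[0]),1,(255,0,255),-1)
    cv2.imwrite(name,o)
E
python3 - <<'E'
from k import *
T=np.radians(32)
s=ctrl.get_state();print(s["eef_pos"],s["qpos"],s["contact_force"])
rows([pose(tilt=T,s=s,u=.004) for s in(-.03,-.015,.0,.018)])
overlay(cam("wrist"),"pics/w2.png")
E
```

```text
[ 0.52076377 -0.07173842  0.12522247] [-0.32165644 -0.17190386  2.34119106 -0.04269216  0.41868023 -1.50322862] [ 0.91980119 -0.6274839  -0.31720916]
[-0.002, -0.0, -0.001, 0.0, -0.004, 0.0]
[-0.002, -0.0, 0.014, 0.0, -0.004, 0.0]
[-0.003, -0.0, 0.029, 0.0, -0.004, 0.0]
[-0.003, -0.0, 0.047, 0.0, -0.004, 0.0]
```

View pics/w2.png

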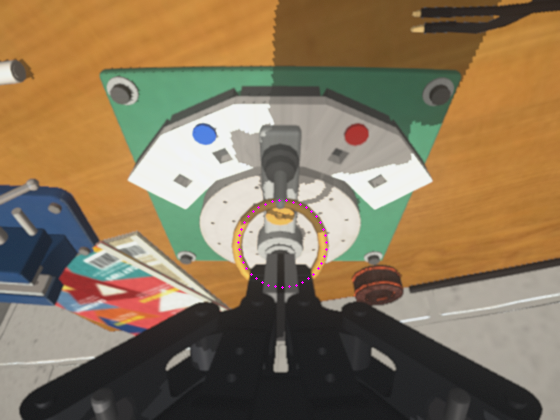

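The fingertips sit at (282,250), centred in front of the ring (281,243), and the overlay agrees to about 1 mm. I'll insert now.

Request:
carry_out:
  deltas: [-0.002,0,0.012,0,-0.004,0,-0.002,0,0.024,0,-0.004,0,-0.003,0,0.036,0,-0.004,0,-0.003,0,0.047,0,-0.004,0,-0.003,0,0.047,0,-0.004,0]

```text
time: 5.38
eef_pos: [0.5479, -0.082, 0.0881]
tcp_rot: [0.17, 0.946, -0.049, 0.272]
contact_force: [-0.2, 0.7, -0.3]
opening: -0.002
finger_force: 0.0
```

Run:
```python
from k import *
T=np.radians(32)
s=ctrl.get_state();print(s["eef_pos"],s["qpos"],s["contact_force"])
print("fine u,lift rows")
rows([pose(tilt=T,s=.018,u=.004),pose(tilt=T,s=.018,u=.008)]+[pose(tilt=T,s=.018,u=.008,lift=l) for l in(.004,.008,.012,.016)])
overlay(cam("wrist"),"pics/w3.png")
```

```text
[ 0.54785621 -0.08202282  0.08808468] [-0.32435605 -0.02752527  2.29652129 -0.05265652  0.31337544 -1.49407168] [-0.23586953  0.66420326 -0.34934709]
fine u,lift rows
[0.002, 0.0, -0.0, 0.0, 0.001, -0.0]
[-0.002, 0.0, -0.0, 0.0, 0.001, -0.0]
[-0.004, 0.0, -0.003, 0.0, 0.001, -0.0]
[-0.006, 0.0, -0.007, 0.0, 0.001, -0.0]
[-0.008, 0.0, -0.01, 0.0, 0.001, -0.0]
[-0.01, 0.0, -0.014, 0.0, 0.001, -0.0]
```

View pics/w3.png

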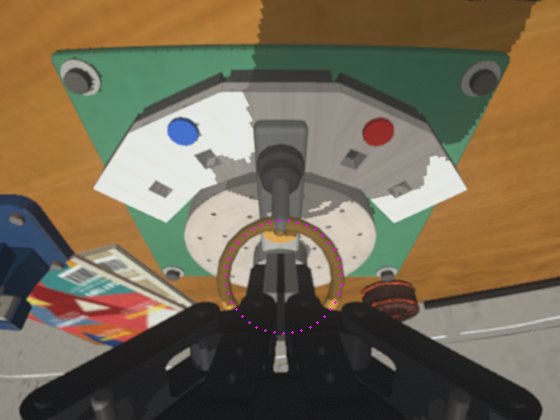

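The fingers pass through the ring: the ring is centred at about (281,277) and its far wire goes behind the fingers. Next I'll lift gently and watch the force.

Request:
carry_out:
  deltas: [-0.002,0,0,0,0,0,-0.004,0,0,0,0,0,-0.004,0,0,0,0,0]

```text
time: 5.8
eef_pos: [0.5511, -0.0831, 0.0917]
tcp_rot: [0.17, 0.946, -0.049, 0.273]
contact_force: [-0.9, 0.3, 0.3]
opening: 0.002
finger_force: 0.5
```

Request:
carry_out:
  deltas: [-0.001,0,-0.002,0,0,0,-0.002,0,-0.003,0,0,0,-0.002,0,-0.003,0,0,0]

```text
time: 6.18
eef_pos: [0.5501, -0.0828, 0.0939]
tcp_rot: [0.17, 0.946, -0.049, 0.271]
contact_force: [-3.6, 0.4, -3.1]
opening: -0.001
finger_force: 2.2
```

Request:
carry_out:
  deltas: [-0.001,0,-0.0015,0,0,0,-0.002,0,-0.0035,0,0,0,-0.003,0,-0.005,0,0,0,-0.003,0,-0.005,0,0,0]

```text
time: 6.68
eef_pos: [0.5501, -0.0828, 0.0999]
tcp_rot: [0.17, 0.946, -0.049, 0.272]
contact_force: [-5.8, 1.8, -7.3]
opening: 0.002
finger_force: 4.0
```

Request:
carry_out:
  deltas: [-0.001,0,-0.0015,0,0,0,-0.002,0,-0.0035,0,0,0,-0.003,0,-0.005,0,0,0,-0.003,0,-0.005,0,0,0]

```text
time: 7.18
eef_pos: [0.5501, -0.0828, 0.1059]
tcp_rot: [0.17, 0.946, -0.049, 0.272]
contact_force: [-4.6, 0.7, -7.6]
opening: -0.001
finger_force: 4.3
```

Run:
```python
from k import *
s=ctrl.get_state();print(s["eef_pos"],s["contact_force"])
c=cam("wrist"); cv2.imwrite("pics/w4.png",c[0][:,:,::-1]); overlay(c,"pics/w4o.png",lift=.012)
print([ctrl.find_in("wrist",q)[:1] for q in("pull_ring","index_pin")])
```

```text
[ 0.55014387 -0.08280093  0.10589711] [-4.62317585  0.70428087 -7.57834678]
[[{'uv': [280.6, 215.1], 'score': 0.63}], [{'uv': [278.4, 215.9], 'score': 0.85}]]
```

View pics/w4o.png

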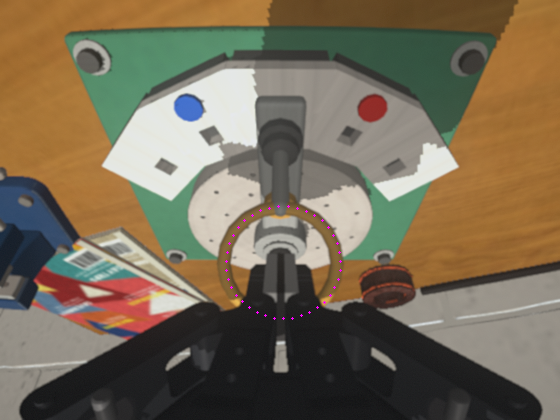

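The pin is up about 10–12 mm (spring force 7.6 N, ring raised to match). I'll lift 3 mm more and work out the swing rows about the pivot.

Request:
carry_out:
  deltas: [-0.001,0,-0.0015,0,0,0,-0.0015,0,-0.0025,0,0,0,-0.0015,0,-0.0025,0,0,0]

```text
time: 7.7
eef_pos: [0.5501, -0.0828, 0.1089]
tcp_rot: [0.17, 0.946, -0.049, 0.272]
contact_force: [-4.9, 2.0, -8.6]
opening: -0.002
finger_force: 4.5
```

```bash
cat >> k.py <<'E'
def swing(angs,dz=0,di=0):
    s=ctrl.get_state(); p,r=s["eef_pos"],R.from_quat(s["tcp_rot"]); pv=np.append(PIV,0); o=[]
    for a in angs:
        z=R.from_euler('z',-a); o.append((pv+z.apply(p-pv)+[0,0,dz],z*r))
    rows4(o)
def rows4(o):
    s=ctrl.get_state(); p0,r0=s["eef_pos"],R.from_quat(s["tcp_rot"]); q=s["qpos"]
    for p,r in o:
        S=ik(p,r,q); q=S.x
        print(np.round(np.r_[r0.inv().apply(p-p0),(r0.inv()*r).as_rotvec()],4).tolist(),np.round(q,2),"%.0e"%S.cost)
E
python3 - <<'E'
from k import *
s=ctrl.get_state();print(s["eef_pos"],s["contact_force"])
swing(np.arange(1,9)*.05)
E
```

```text
[ 0.55012553 -0.08280491  0.10885564] [-4.85972002  1.95758586 -8.60830951]
[-0.0001, 0.0031, 0.0, 0.0265, -0.0, 0.0424] [-0.3  -0.06  2.28 -0.15  0.37 -1.34] 1e-23
[-0.0003, 0.0063, 0.0002, 0.0531, -0.0, 0.0848] [-0.28 -0.05  2.27 -0.25  0.38 -1.18] 3e-24
[-0.0006, 0.0094, 0.0004, 0.0796, -0.0001, 0.1271] [-0.26 -0.04  2.26 -0.35  0.4  -1.04] 1e-24
[-0.0011, 0.0125, 0.0007, 0.1061, -0.0001, 0.1695] [-0.23 -0.03  2.25 -0.43  0.42 -0.9 ] 6e-25
[-0.0017, 0.0155, 0.001, 0.1327, -0.0001, 0.2119] [-0.21 -0.01  2.23 -0.49  0.44 -0.78] 2e-25
[-0.0024, 0.0186, 0.0015, 0.1592, -0.0001, 0.2543] [-0.19  0.    2.22 -0.55  0.47 -0.67] 4e-26
[-0.0032, 0.0215, 0.002, 0.1857, -0.0001, 0.2967] [-0.17  0.01  2.21 -0.59  0.5  -0.57] 6e-27
[-0.0042, 0.0245, 0.0026, 0.2122, -0.0001, 0.339] [-0.16  0.03  2.19 -0.63  0.53 -0.48] 6e-28
```

Request:
carry_out:
  deltas: [-0.0001,0.003,0,0.0265,0,0.0424,-0.0003,0.0063,0.0002,0.053,0,0.085,-0.0006,0.0094,0.0004,0.08,0,0.127,-0.0011,0.0125,0.0007,0.106,0,0.17,-0.0017,0.0155,0.001,0.133,0,0.212]

```text
time: 8.32
eef_pos: [0.5577, -0.0686, 0.1089]
tcp_rot: [0.288, 0.917, -0.082, 0.264]
contact_force: [-4.6, 2.2, -8.1]
opening: -0.002
finger_force: 4.8
```

Run:
```python
from k import *
s=ctrl.get_state();print(s["eef_pos"],s["contact_force"],s["dq"])
p=s["eef_pos"][:2]-PIV; w=np.arctan2(-p[1],-p[0]); print("tcp angle from start",-(w-YAW), "r",np.hypot(*p))
z=R.from_quat(s["tcp_rot"]).as_matrix()[:,2]; print("tool yaw a",YAW-np.arctan2(z[1],z[0]))
swing(np.array([.05,.1,.15,.2]))
```

```text
[ 0.557664   -0.06862496  0.10891634] [-4.61240265  2.15761286 -8.09415151] [ 0.16966599  0.10150728 -0.09995094 -0.5349964   0.20172702  0.96481715]
tcp angle from start 0.25725192321370177 r 0.06274387119720752
tool yaw a 0.24975775106602266
[-0.0001, 0.0031, 0.0001, 0.0266, -0.0001, 0.0424] [-0.19  0.    2.22 -0.55  0.47 -0.67] 4e-26
[-0.0003, 0.0063, 0.0002, 0.0531, -0.0002, 0.0847] [-0.17  0.02  2.21 -0.6   0.5  -0.57] 7e-27
[-0.0006, 0.0094, 0.0004, 0.0797, -0.0003, 0.1271] [-0.15  0.03  2.19 -0.63  0.53 -0.48] 7e-28
[-0.0011, 0.0125, 0.0007, 0.1063, -0.0004, 0.1694] [-0.14  0.05  2.17 -0.66  0.56 -0.4 ] 9e-29
```

Request:
carry_out:
  deltas: [-0.0001,0.0031,0,0.0265,0,0.0424,-0.0003,0.0063,0.0002,0.053,0,0.085,-0.0006,0.0094,0.0004,0.08,0,0.127,-0.0008,0.0106,0.0005,0.09,0,0.144,-0.0008,0.0106,0.0005,0.09,0,0.144]

```text
time: 8.95
eef_pos: [0.5653, -0.0596, 0.109]
tcp_rot: [0.364, 0.889, -0.102, 0.257]
contact_force: [-3.6, 3.8, -9.4]
opening: -0.0
finger_force: 4.9
```

Run:
```python
from k import *
s=ctrl.get_state();print(s["eef_pos"],s["contact_force"])
p=s["eef_pos"][:2]-PIV; w=np.arctan2(-p[1],-p[0]); print("tcp angle",-(w-YAW), "r",np.hypot(*p))
z=R.from_quat(s["tcp_rot"]).as_matrix()[:,2]; print("tool yaw a",YAW-np.arctan2(z[1],z[0]))
overlay(cam("wrist"),"pics/w5.png",a=.419,lift=.014)
swing([.01,.02])
```

```text
[ 0.56532878 -0.05956385  0.10903711] [-3.63398545  3.8332119  -9.39974936]
tcp angle 0.44659217620659714 r 0.06280483694928225
tool yaw a 0.41121767842925355
[-0.0, 0.0006, 0.0, 0.0053, -0.0001, 0.0085] [-0.14  0.04  2.18 -0.65  0.55 -0.43] 7e-26
[-0.0, 0.0013, 0.0, 0.0106, -0.0001, 0.0169] [-0.14  0.04  2.18 -0.65  0.55 -0.42] 6e-26
```

View pics/w5.png

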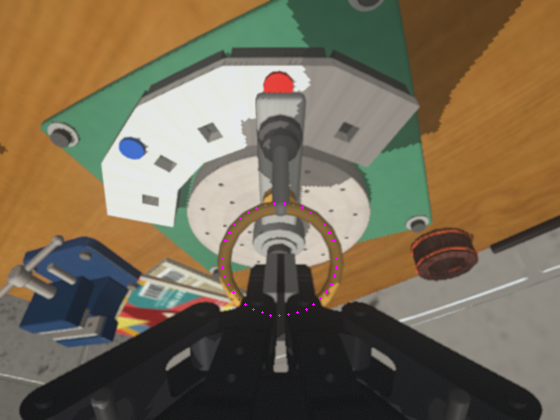

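The red button (279,85) lies just beyond the arm end (281,110), so the arm is on the target or about 1 mm past it. I'll shift back 0.6 mm and lower.

Request:
carry_out:
  deltas: [0,-0.0006,0,0,0,0,0.0015,-0.0006,0.0025,0,0,0,0.003,-0.0006,0.005,0,0,0,0.0045,-0.0006,0.0075,0,0,0,0.0045,-0.0006,0.0075,0,0,0]

```text
time: 9.62
eef_pos: [0.5652, -0.06, 0.1005]
tcp_rot: [0.364, 0.889, -0.102, 0.257]
contact_force: [-5.3, 6.6, -6.7]
opening: 0.001
finger_force: 5.3
```

Request:
carry_out:
  deltas: [0.001,0,0.0017,0,0,0,0.0025,0,0.004,0,0,0,0.0025,0,0.004,0,0,0]

```text
time: 10.0
eef_pos: [0.5653, -0.06, 0.096]
tcp_rot: [0.364, 0.889, -0.102, 0.257]
contact_force: [-5.6, 6.4, -5.3]
opening: -0.003
finger_force: 5.3
```

Request:
carry_out:
  deltas: [0.001,0,0.0017,0,0,0,0.0025,0,0.004,0,0,0,0.0035,0,0.0055,0,0,0,0.0045,0,0.007,0,0,0,0.0045,0,0.007,0,0,0]

```text
time: 10.62
eef_pos: [0.5677, -0.0606, 0.0906]
tcp_rot: [0.363, 0.889, -0.101, 0.26]
contact_force: [-6.2, 4.8, -0.3]
opening: 0.002
finger_force: 3.3
```

Run:
```python
from k import *
s=ctrl.get_state();print(s["eef_pos"],s["contact_force"])
overlay(cam("wrist"),"pics/w6.png",a=.419,lift=0)
```

```text
[ 0.56770344 -0.0605715   0.09064283] [-6.19943432  4.83617444 -0.33712188]
```

View pics/w6.png

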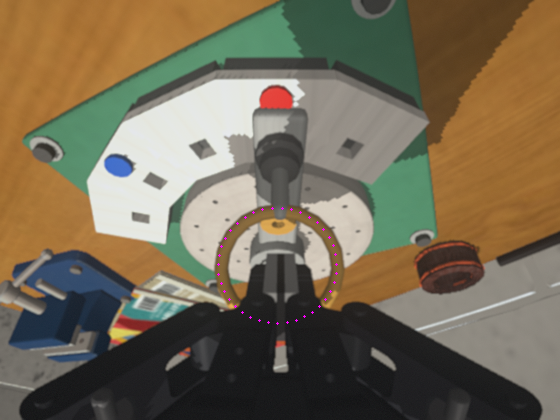

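The ring matches the modelled fully-home position at the red hole, with no vertical load left. I'll centre the finger in the ring and back out.

Request:
carry_out:
  deltas: [0.002,0,0,0,0,0,0.005,0,0,0,0,0,0.007,0,0,0,0,0,0.007,0,0,0,0,0]

```text
time: 11.18
eef_pos: [0.5616, -0.0574, 0.0853]
tcp_rot: [0.363, 0.889, -0.104, 0.258]
contact_force: [-1.0, 0.5, -0.4]
opening: -0.001
finger_force: 0.0
```

Run:
```python
from k import *
s=ctrl.get_state();print(s["eef_pos"],s["contact_force"])
T=np.radians(32); rows([pose(a=.419,tilt=T,s=.018,u=.003)])
r=R.from_quat(s["tcp_rot"]); p=s["eef_pos"]
rows4([(p+r.apply([0,0,-d]),r) for d in(.01,.03,.06,.09)])
```

```text
[ 0.56163985 -0.05740438  0.08525599] [-1.01606739  0.45039001 -0.40232488]
[0.001, -0.001, -0.002, 0.003, 0.005, -0.002]
[-0.0, 0.0, -0.01, 0.0, 0.0, 0.0] [-0.14  0.05  2.21 -0.69  0.52 -0.38] 3e-30
[0.0, -0.0, -0.03, 0.0, 0.0, 0.0] [-0.12  0.    2.22 -0.66  0.56 -0.41] 3e-22
[0.0, -0.0, -0.06, 0.0, 0.0, 0.0] [-0.1  -0.07  2.23 -0.62  0.61 -0.45] 1e-17
[-0.0, 0.0, -0.09, 0.0, 0.0, 0.0] [-0.08 -0.13  2.23 -0.58  0.67 -0.48] 2e-17
```

Request:
carry_out:
  deltas: [0,0,-0.008,0,0,0,0,0,-0.02,0,0,0,0,0,-0.035,0,0,0,0,0,-0.05,0,0,0,0,0,-0.07,0,0,0]

```text
time: 11.8
eef_pos: [0.5334, -0.0309, 0.1446]
tcp_rot: [0.363, 0.889, -0.104, 0.257]
contact_force: [0.2, -0.3, 1.2]
opening: 0.0
finger_force: 0.0
```

Request:
carry_out:
  deltas: [0,0,-0.02,0,0,0,0,0,-0.05,0,0,0,0,0,-0.05,0,0,0,0,0,-0.05,0,0,0]

```text
time: 12.3
eef_pos: [0.5146, -0.0127, 0.1857]
tcp_rot: [0.363, 0.889, -0.104, 0.257]
contact_force: [-0.4, -0.4, -0.2]
opening: 0.003
finger_force: 0.0
```

Run:
```python
from k import *
s=ctrl.get_state();print(s["eef_pos"],s["contact_force"],s["qpos"])
overlay(cam("wrist"),"pics/w7.png",a=.419,lift=0)
```

```text
[ 0.51462162 -0.01271141  0.18569975] [-0.35220298 -0.36294402 -0.18365728] [-0.05007689 -0.194817    2.23679858 -0.55152077  0.73745332 -0.4995182 ]
```

View pics/w7.png

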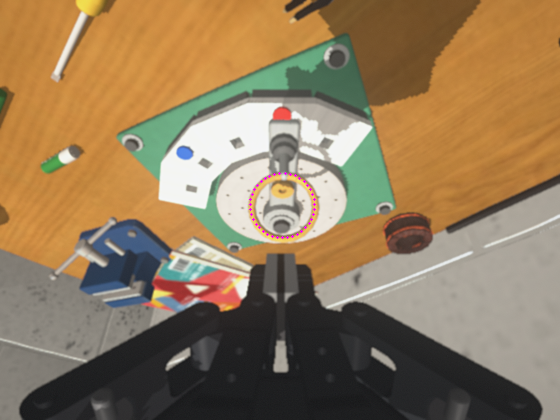

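The ring at (283,205) lies exactly on the modelled position for the red hole with the pin fully home, and the hand is clear.

```bash
python3 -c "
from plant import ctrl
print(ctrl.sign_off())"
```

```text
the job is handed in; nothing more can be done
None
```

The swing arm stands at the red mark's hole with the pin fully home by the last camera check, the hand is clear, no loose thing was touched, and the job is handed in (no verdict was returned).

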